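Flush the new water filter with the cold foot-pedal valve

TASK

Flush the new filter: push the blue (cold) pedal down all the way to its stop, keep it there for two seconds, then let it come fully back up and move clear. Do not press the red (hot) pedal, and do not disturb the spare gold filter cartridge standing nearby.

Things in the scene. Friction and masses are not known exactly. Their poses are not given: they have to be found in the camera images.
- cold_pad (a point): Centre of the top of the blue pad (70 mm along the pedal, 74 mm across), moving with it. Its x axis points along the pedal to the hinge (level when the pedal is up), y across, z up. The hinge is 90 mm along +x, 55 mm above the table. Pedal up: this point is 88 mm above the table, the pad sloping up away from the hinge by 0.2 rad; at the stop: 33 mm lower, 6 mm farther from the hinge.
- cold_pedal (a joint): Angle of the blue pedal in rad: 0 up, 0.35 at its stop; a spring lifts it (about 5 N at the pad to start, 13 N at the stop). Its valve is fixed to the table: base plate 200 x 100 x 8 mm, steel housing 70 mm high with a blue cap (top 78 mm) at the hinge end; the aluminium pedal reaches from it towards the robot.
- hot_pedal (a joint): Angle of the red pedal in rad: 0 up, 0.35 at its stop. A fixed valve of the same make and size with red pad and cap, on the other side of the robot's centre line (left or right varies), the pads at least 260 mm apart.
- filter_center (a point): Centre (85 mm above its foot) of the spare filter cartridge, a loose gold cylinder with black ends, 58 mm in diameter and 170 mm tall, about 0.45 kg, standing upright near the centre line, between the two valves.
Mind the look-alikes: they are no part of the job. There is more than one size of the part that bears filter_center; the job needs the larger. Leave any orange look-alike of the part that bears hot_pedal alone.

How it is judged:
By the outcome, as a careful person would: the job done as asked, in the order asked, and still so for the second after the job is handed in, with the robot touching nothing.
It also fails if it takes over 32 s, if anything falls off the work surface, if the arm or the gripper's body presses on something with over 40 N, if the wrist force passes 120 N, or if a joint passes its speed limit or range.

ROBOT

A 6-joint arm with a two-finger parallel gripper is mounted at the origin on the work surface. World frame = base frame: x ahead of the robot, y to its left, z up, the work surface at z = 0. Lengths are in m, angles in rad, forces in N, time in s.
With the tool pointing down it reaches from about 0.3 to 0.875 m from the base axis. Payload 4.2 kg.
Tool frame: the origin (TCP) lies midway between the tips of the shut fingers; the grasp point (between the pads) lies 19 mm behind it; z points along the fingers, y is the line along which they close (so a half turn about z gives the same grasp; the last joint's range is limited). The gripper opens to 85 mm and grips with 20 to 120 N. Pads are 22 mm wide; open, the fingers measure 114 mm over their backs; the gripper's body (76 mm by 85 mm) begins 54 mm behind the grasp point. The pads swing forward as they close: fully open they stand 13 mm farther back than shut.
Start: joints at [1.249, 0.32, 1.565, -0, 1.257, -0.02], TCP at [0.171, 0.549, 0.231] pointing down, gripper open.
Joint ranges: [-3.11, 3.11], [-0.84, 2.01], [0.21, 2.61], [-1.34, 4.49], [0.05, 2.63], [-2.56, 2.56]. Speed limits (rad/s): [2.57, 2.57, 3.14, 3.14, 3.14, 3.14].

INTERFACE

Orientations are given as a unit quaternion [w, x, y, z].
In Python, from bench import ctrl, viewer, workorder, models gives the robot as it stands.
- The arm moves only by the shell command python3 -m creep 'ROWS'. ROWS is JSON, a list of rows, each an object with "linear": the shift along the tool's x, y, z in mm, a list of three; "turn": the turn about the tool's z in degrees; "gripper": the opening, from -1 (shut) to 1 (fully open). A call has 1 to 12 rows; each row shifts and turns the commanded pose from where the row before left it, along the tool's axes as they then stand; what a row does not reach is not made up. A row lasts 1/10 s, in which the tool goes at most 50 mm and 8.59 degrees, less where a joint would pass 70% of its speed; a pose out of reach is approached as far as the arm can. A call is refused whole if a number of a shift passes 50 or a number of a turn 8.59, either way. A call with a gripper value outside its range is refused whole. The fingers move at their own pace and stop on an object; the grip force is fixed at half the most. Time passes only in rows, so rows that do not move let the fingers close. It gives the time, the measured TCP pose, the force, the opening and the grip force at its end, in the units of the state.
- ctrl.read_state(): the state, without advancing time (a new reading comes with each control period).
- viewer.read_camera(name): name is "scene" or "top"; returns (picture, depth): 400x640x3 uint8, blue, green, red; 400x640 float32, m along the optical axis (not along the pixel's ray), 0 where there is no reading.
- viewer.get_calibration(name): a dict with "fx", "fy", "cx", "cy" (pixels), "origin" and "rotation" of the camera in the world. Camera axes: x right, y up, looking along -z (the intrinsics and any distortion apply to the point x, -y, -z); pixel columns grow to the right and rows downward; lengths in m; the calibration is good to about 2 mm. A picture is of the moment at which its call begins. get_calibration takes no time and is no camera call.
- workorder.close_job(): hands the job in; it is judged then, once.
Trained networks look in the newest picture that a camera, given by its name, has taken for a name from the list of things; names that differ only in an ending like _2 or _b are one class to them, and where a whole thing is asked for, a point or a joint stands for the part that bears it (a point fixed in the world has none). Each returns a list of dicts, best first, with "score" (0 to 1); they miss things now and then, are a little off and sometimes report something else, mostly with a low value. They report only what shows in the picture. A call takes as long as a camera call. They do not tell look-alikes from the thing itself.
- models.look_for(camera, thing): "location" ([x, y, z] in m, in the coordinates of the camera as it stood for that picture, good to about 4 mm: the middle of the surface that is visible of it).
The state is a dict: "clock": time; "q": joint angles; "qvel": joint speeds; "tau": joint torques, N m; "eef_pos": TCP position; "orientation": TCP orientation; "ft_force": force on the tool from outside, world axes, zero at the start; "moment": the same for the moment, N m; "finger_gap": opening from 0.0 (shut) to 1.0 (fully open); "finger_force": force on a finger pad.
Only numpy, scipy, OpenCV 4.12 (cv2) and the standard library are available. Lean on these libraries where they do the work, as an engineer would, in place of code of your own. Each camera call takes 0.05 s, during which the arm holds its last target. There are 200 camera calls.

## Working session

There is one attempt and no reset: what is moved stays moved. The work goes in short steps, Python scripts to look and compute and a shell command to move; the robot and the scene stay as the last step left them, time stands still between calls to the robot, and variables do not carry over. Pictures are saved under pics/ and viewed, at most 10 in all, crops included, and the job is handed in when it is done.

```bash
mkdir -p pics
cat > h.py <<'E'
from bench import ctrl, viewer, workorder, models
import numpy as np, cv2
def w(cam,p):
    c=viewer.get_calibration(cam); return np.array(c["origin"])+np.array(c["rotation"])@np.array(p)
def px(cam,P):
    c=viewer.get_calibration(cam); p=np.array(c["rotation"]).T@(np.array(P)-np.array(c["origin"]))
    return np.round([c["cx"]+c["fx"]*p[0]/-p[2], c["cy"]-c["fy"]*p[1]/-p[2]])
def cloud(cam,d):
    c=viewer.get_calibration(cam); v,u=np.indices(d.shape)
    p=np.stack([(u-c["cx"])/c["fx"]*d,-(v-c["cy"])/c["fy"]*d,-d],-1)
    return np.array(c["origin"])+p@np.array(c["rotation"]).T
E
python3 - <<'E'
from h import *
print(viewer.get_calibration("scene"),viewer.get_calibration("top"))
for cam in("scene","top"):
    im,d=viewer.read_camera(cam); cv2.imwrite(f"pics/{cam}0.png",im); np.save(f"{cam}0.npy",d)
    for t in("cold_pad","cold_pedal","hot_pedal","filter_center"):
        for r in models.look_for(cam,t)[:4]:
            P=w(cam,r["location"]); print(cam,t,round(r["score"],2),P.round(3),px(cam,P))
print(ctrl.read_state())
E
```

```text
{'fx': 397.6664248487007, 'fy': 397.6664248487007, 'cx': 318.57184590197215, 'cy': 201.3175329640024, 'origin': array([1.24340699, 0.13205894, 0.86958305]), 'rotation': array([0.59358346, 0.21962234, 0.27893679, 0.72223194])} {'fx': 446.57383786832884, 'fy': 446.57383786832884, 'cx': 317.85186928906955, 'cy': 190.2614061715407, 'origin': array([0.38441701, 0.00677134, 1.04976611]), 'rotation': array([-0.70118451, -0.06049326,  0.06398673,  0.70752141])}Traceback (most recent call last):
  File "<stdin>", line 7, in <module>
  File "h.py", line 4, in w
    c=viewer.get_calibration(cam); return np.array(c["origin"])+np.array(c["rotation"])@np.array(p)
                                                                ~~~~~~~~~~~~~~~~~~~~~~~^~~~~~~~~~~~
ValueError: matmul: Input operand 1 has a mismatch in its core dimension 0, with gufunc signature (n?,k),(k,m?)->(n?,m?) (size 3 is different from 4)
```

View pics/scene0.png

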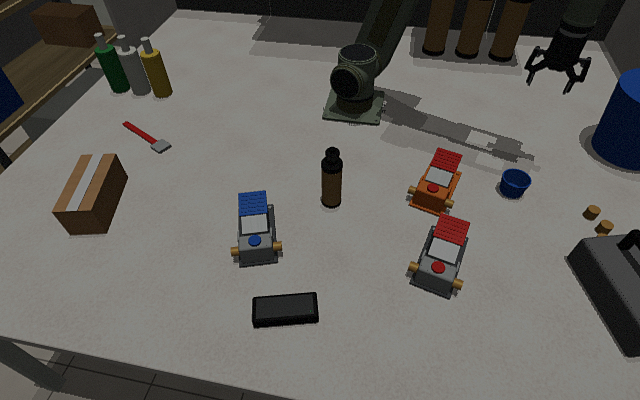

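The scene view shows the blue pedal with its pad at (253,203), the red one at (452,230), an orange-bodied look-alike at (437,183) and the standing cartridge at (331,180). The camera rotation is a quaternion, so I'm fixing the helper.

```bash
python3 - <<'E'
s=open('h.py').read()
s=s.replace('np.array(c["rotation"])','R(c)')+'''
'''
s=s.replace('import numpy as np, cv2','import numpy as np, cv2\nfrom scipy.spatial.transform import Rotation as Rn\ndef R(c):\n    q=c["rotation"]; return Rn.from_quat([q[1],q[2],q[3],q[0]]).as_matrix()')
open('h.py','w').write(s)
E
python3 - <<'E'
from h import *
for cam in("scene","top"):
    im,d=viewer.read_camera(cam); cv2.imwrite(f"pics/{cam}1.png",im); np.save(f"{cam}1.npy",d)
    for t in("cold_pad","cold_pedal","hot_pedal","filter_center"):
        for r in models.look_for(cam,t)[:4]:
            P=w(cam,r["location"]); print(cam,t,round(r["score"],2),P.round(3),px(cam,P))
    X=cloud(cam,d); h=cv2.cvtColor(im,cv2.COLOR_BGR2HSV)
    m=(h[...,0]>95)&(h[...,0]<130)&(h[...,1]>120)&(h[...,2]>60)&(d>0)&(X[...,2]>.03)&(X[...,2]<.13)
    n,l,st,_=cv2.connectedComponentsWithStats(m.astype(np.uint8))
    for i in range(1,n):
        if st[i,4]>40:
            Q=X[l==i]; print("blue",st[i],Q.mean(0).round(3),cv2.minAreaRect((Q[:,:2]*1000).astype(np.float32)), Q.min(0).round(3),Q.max(0).round(3))
s=ctrl.read_state();print({k:np.round(s[k],3) for k in("clock","eef_pos","orientation","ft_force","finger_gap")})
E
```

```text
scene cold_pad 0.75 [ 0.629 -0.179  0.083] [252. 212.]
scene cold_pedal 0.93 [ 0.626 -0.178  0.082] [253. 211.]
scene hot_pedal 0.96 [0.36  0.303 0.079] [442. 166.]
scene hot_pedal 0.57 [0.617 0.314 0.084] [447. 237.]
scene filter_center 0.78 [0.502 0.006 0.111] [332. 179.]
blue [502 169  29  19  78] [0.343 0.516 0.054] ((341.95245361328125, 515.304931640625), (75.93765258789062, 79.020263671875), 77.38633728027344) [0.302 0.477 0.032] [0.382 0.556 0.057]
blue [238 191  30  25 619] [ 0.603 -0.187  0.087] ((601.268310546875, -187.56158447265625), (69.97203826904297, 72.72564697265625), 19.087139129638672) [ 0.56  -0.232  0.078] [ 0.644 -0.143  0.096]
blue [248 235  13  10 102] [ 0.71  -0.149  0.078] ((709.7761840820312, -149.49473571777344), (29.627269744873047, 30.654855728149414), 80.22295379638672) [ 0.692 -0.165  0.07 ] [ 0.724 -0.135  0.081]
top cold_pad 0.9 [ 0.616 -0.178  0.087] [398. 163.]
top cold_pedal 0.86 [ 0.615 -0.178  0.082] [398. 164.]
top hot_pedal 0.98 [0.353 0.307 0.081] [174. 286.]
top hot_pedal 0.86 [0.609 0.318 0.085] [174. 168.]
top filter_center 0.86 [0.475 0.0
[... 160 characters left out ...]
560547), (29.968542098999023, 25.49475860595703), 0.04461103305220604) [ 0.692 -0.162  0.073] [ 0.722 -0.137  0.083]
blue [382 153  42  37 918] [ 0.598 -0.186  0.088] ((598.9871826171875, -186.08370971679688), (65.88081359863281, 72.08407592773438), 19.958637237548828) [ 0.556 -0.23   0.077] [ 0.639 -0.142  0.098]
blue [ 64 275  37  36 210] [0.342 0.51  0.052] ((341.34588623046875, 516.7999267578125), (73.219482421875, 77.23689270019531), 16.675121307373047) [0.304 0.477 0.031] [0.378 0.555 0.059]
{'clock': np.float64(0.6), 'eef_pos': array([0.171, 0.549, 0.231]), 'orientation': array([0.   , 0.15 , 0.989, 0.   ]), 'ft_force': array([-0.158,  0.436, -0.301]), 'finger_gap': np.float64(1.004)}
```

View pics/top1.png

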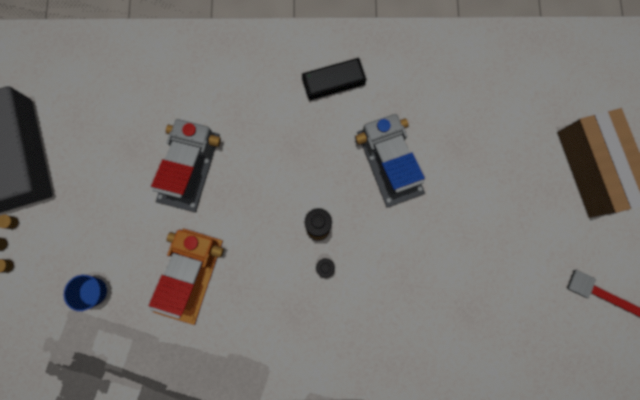

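The top view shows these candidates:
- **Blue pad:** (398,172), with its cap at (383,125), the one I want.
- **Red pad on the grey base:** (177,178).
- **Red pad on the orange base (look-alike):** (177,293).
- **Blue cup:** (85,292), not a pedal.
- **Cartridges:** large at (318,222), small at (326,268).

I'll check the blue one in a crop and start a high traverse.

```bash
python3 -c "
import cv2;a=cv2.imread('pics/top1.png');cv2.imwrite('pics/crop1.png',cv2.resize(a[95:225,290:450],None,fx=4,fy=4))"
```

```text
(no output)
```

View pics/crop1.png

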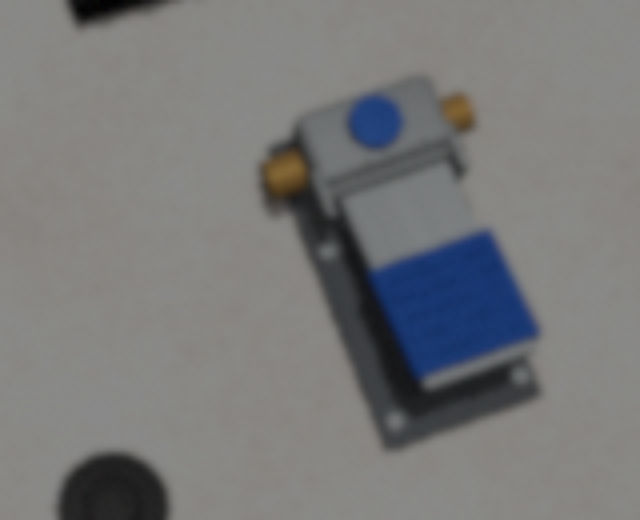

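```bash
python3 -m creep '[{"linear":[-26,-24,-15],"turn":0,"gripper":-1},{"linear":[-26,-24,-15],"turn":0,"gripper":-1},{"linear":[-26,-24,-10],"turn":0,"gripper":-1},{"linear":[-26,-24,0],"turn":0,"gripper":-1},{"linear":[-26,-24,0],"turn":0,"gripper":-1},{"linear":[-26,-24,0],"turn":0,"gripper":-1},{"linear":[-26,-24,0],"turn":0,"gripper":-1},{"linear":[-26,-24,0],"turn":0,"gripper":-1},{"linear":[-26,-24,0],"turn":0,"gripper":-1},{"linear":[-26,-24,0],"turn":0,"gripper":-1},{"linear":[-26,-24,0],"turn":0,"gripper":-1},{"linear":[-26,-24,0],"turn":0,"gripper":-1}]'
```

```text
clock: 1.8
eef_pos: [0.3837, 0.18, 0.2716]
orientation: [0.0, 0.15, 0.989, 0.0]
ft_force: [0.1, 0.4, -0.8]
finger_gap: -0.0
finger_force: 0.0
```

The crop shows the steel-grey valve with the blue cap at crop (375,120) and the blue pad centred at (455,305). It's the right one.

```bash
python3 -m creep '[{"linear":[-26,-24,0],"turn":0,"gripper":-1},{"linear":[-26,-24,0],"turn":0,"gripper":-1},{"linear":[-26,-24,0],"turn":0,"gripper":-1},{"linear":[-26,-24,0],"turn":0,"gripper":-1},{"linear":[-26,-24,0],"turn":0,"gripper":-1},{"linear":[-26,-24,0],"turn":0,"gripper":-1},{"linear":[-26,-24,0],"turn":0,"gripper":-1},{"linear":[-26,-24,0],"turn":0,"gripper":-1},{"linear":[-26,-24,0],"turn":0,"gripper":-1},{"linear":[-26,-24,0],"turn":0,"gripper":-1},{"linear":[-26,-24,0],"turn":0,"gripper":-1},{"linear":[-26,-24,0],"turn":0,"gripper":-1}]'
```

```text
clock: 3.0
eef_pos: [0.5961, -0.1878, 0.2713]
orientation: [0.0, 0.15, 0.989, 0.0]
ft_force: [0.5, 0.9, -0.8]
finger_gap: -0.001
finger_force: 0.0
```

```bash
python3 -m creep '[{"linear":[0,0,20],"turn":0,"gripper":-1},{"linear":[0,0,30],"turn":0,"gripper":-1},{"linear":[0,0,30],"turn":0,"gripper":-1},{"linear":[0,0,30],"turn":0,"gripper":-1},{"linear":[0,0,30],"turn":0,"gripper":-1},{"linear":[0,0,15],"turn":0,"gripper":-1},{"linear":[0,0,8],"turn":0,"gripper":-1},{"linear":[0,0,5],"turn":0,"gripper":-1},{"linear":[0,0,5],"turn":0,"gripper":-1},{"linear":[0,0,5],"turn":0,"gripper":-1},{"linear":[0,0,5],"turn":0,"gripper":-1},{"linear":[0,0,0],"turn":0,"gripper":-1}]'
```

```text
clock: 4.2
eef_pos: [0.5957, -0.1867, 0.0887]
orientation: [0.0, 0.15, 0.989, -0.0]
ft_force: [-1.1, -0.9, 4.4]
finger_gap: 0.003
finger_force: 2.2
```

```bash
python3 -m creep '[{"linear":[0,0,4],"turn":0,"gripper":-1},{"linear":[0,0,4],"turn":0,"gripper":-1},{"linear":[0,0,4],"turn":0,"gripper":-1},{"linear":[0,0,4],"turn":0,"gripper":-1},{"linear":[0,0,4],"turn":0,"gripper":-1},{"linear":[0,0,4],"turn":0,"gripper":-1},{"linear":[0,0,4],"turn":0,"gripper":-1},{"linear":[0,0,2],"turn":0,"gripper":-1},{"linear":[0,0,0],"turn":0,"gripper":-1}]'
```

```text
clock: 5.1
eef_pos: [0.5937, -0.1875, 0.0601]
orientation: [-0.001, 0.15, 0.989, -0.001]
ft_force: [-8.4, -2.7, 13.3]
finger_gap: -0.003
finger_force: 7.1
```

```bash
python3 -m creep '[{"linear":[0,0,2],"turn":0,"gripper":-1},{"linear":[0,0,1],"turn":0,"gripper":-1},{"linear":[0,0,1],"turn":0,"gripper":-1},{"linear":[0,0,1],"turn":0,"gripper":-1},{"linear":[0,0,0],"turn":0,"gripper":-1}]'
```

```text
clock: 5.6
eef_pos: [0.5936, -0.1875, 0.0555]
orientation: [-0.001, 0.15, 0.989, -0.001]
ft_force: [-8.8, -3.6, 14.8]
finger_gap: 0.003
finger_force: 7.9
```

```bash
python3 -m creep '[{"linear":[0,0,1],"turn":0,"gripper":-1},{"linear":[0,0,1],"turn":0,"gripper":-1},{"linear":[0,0,0],"turn":0,"gripper":-1}]'
```

```text
clock: 5.9
eef_pos: [0.5936, -0.1876, 0.055]
orientation: [-0.001, 0.15, 0.989, -0.001]
ft_force: [-11.3, -2.0, 21.9]
finger_gap: -0.0
finger_force: 11.5
```

The force rose sharply with almost no travel at z = 0.055, so the pedal is on its stop. I'll add a little margin and hold.

```bash
python3 -m creep '[{"linear":[0,0,1],"turn":0,"gripper":-1},{"linear":[0,0,1],"turn":0,"gripper":-1},{"linear":[0,0,0],"turn":0,"gripper":-1},{"linear":[0,0,0],"turn":0,"gripper":-1},{"linear":[0,0,0],"turn":0,"gripper":-1},{"linear":[0,0,0],"turn":0,"gripper":-1},{"linear":[0,0,0],"turn":0,"gripper":-1},{"linear":[0,0,0],"turn":0,"gripper":-1},{"linear":[0,0,0],"turn":0,"gripper":-1},{"linear":[0,0,0],"turn":0,"gripper":-1},{"linear":[0,0,0],"turn":0,"gripper":-1},{"linear":[0,0,0],"turn":0,"gripper":-1}]'
```

```text
clock: 7.1
eef_pos: [0.5937, -0.1876, 0.0547]
orientation: [-0.001, 0.15, 0.989, -0.001]
ft_force: [-14.4, -1.4, 31.0]
finger_gap: -0.001
finger_force: 16.1
```

```bash
python3 - <<'E'
from h import *
im,d=viewer.read_camera("scene"); cv2.imwrite("pics/scene2.png",im)
cv2.imwrite("pics/crop2.png",cv2.resize(im[130:290,180:380],None,fx=3,fy=3))
E
python3 -m creep '[{"linear":[0,0,0],"turn":0,"gripper":-1},{"linear":[0,0,0],"turn":0,"gripper":-1},{"linear":[0,0,0],"turn":0,"gripper":-1},{"linear":[0,0,0],"turn":0,"gripper":-1},{"linear":[0,0,0],"turn":0,"gripper":-1},{"linear":[0,0,0],"turn":0,"gripper":-1},{"linear":[0,0,0],"turn":0,"gripper":-1},{"linear":[0,0,0],"turn":0,"gripper":-1},{"linear":[0,0,0],"turn":0,"gripper":-1},{"linear":[0,0,0],"turn":0,"gripper":-1},{"linear":[0,0,0],"turn":0,"gripper":-1},{"linear":[0,0,0],"turn":0,"gripper":-1}]'
```

```text
clock: 8.35
eef_pos: [0.5937, -0.1876, 0.0547]
orientation: [-0.001, 0.15, 0.989, -0.001]
ft_force: [-14.7, -1.2, 30.1]
finger_gap: -0.005
finger_force: 16.1
```

View pics/crop2.png

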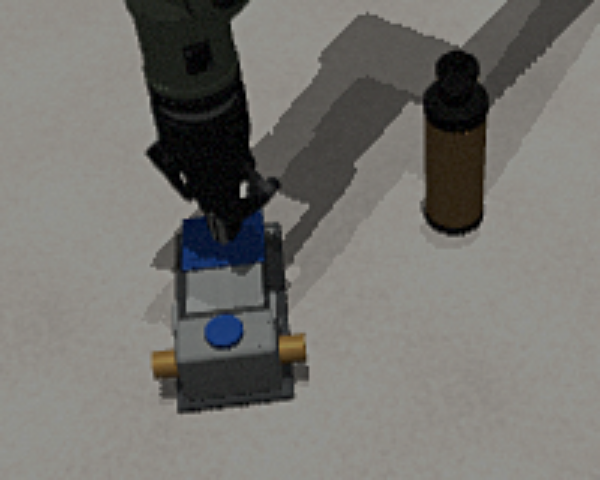

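The crop shows the fingertips at (222,232) on the pad of the lowered pedal, with the cartridge upright at (455,150). The hold has lasted about 2.5 s, so I'll release.

```bash
python3 -m creep '[{"linear":[0,0,-5],"turn":0,"gripper":-1},{"linear":[0,0,-8],"turn":0,"gripper":-1},{"linear":[0,0,-8],"turn":0,"gripper":-1},{"linear":[0,0,-8],"turn":0,"gripper":-1},{"linear":[0,0,-8],"turn":0,"gripper":-1},{"linear":[0,0,-8],"turn":0,"gripper":-1},{"linear":[0,0,-20],"turn":0,"gripper":-1},{"linear":[0,0,-30],"turn":0,"gripper":-1},{"linear":[0,0,-30],"turn":0,"gripper":-1},{"linear":[0,0,-30],"turn":0,"gripper":-1},{"linear":[0,0,-30],"turn":0,"gripper":-1},{"linear":[0,0,0],"turn":0,"gripper":-1}]'
python3 - <<'E'
from h import *
im,d=viewer.read_camera("scene"); cv2.imwrite("pics/scene3.png",im)
X=cloud("scene",d); h=cv2.cvtColor(im,cv2.COLOR_BGR2HSV)
m=(h[...,0]>95)&(h[...,0]<130)&(h[...,1]>120)&(h[...,2]>60)&(d>0)&(abs(X[...,0]-.6)<.06)&(abs(X[...,1]+.187)<.06)
print(m.sum(),X[m].mean(0),X[m].min(0),X[m].max(0))
E
```

```text
clock: 9.55
eef_pos: [0.597, -0.1871, 0.2387]
orientation: [0.004, 0.15, 0.989, -0.001]
ft_force: [0.0, 0.3, 0.1]
finger_gap: -0.002
finger_force: 0.0
362 [ 0.60332442 -0.18339359  0.08653675] [ 0.56248276 -0.23102757  0.07748429] [ 0.64463565 -0.1428019   0.09710295]
```

View pics/scene3.png

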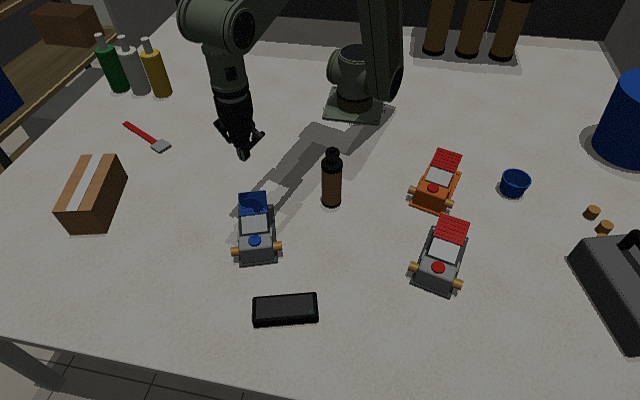

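The scene shows the blue pad back up at (253,203) at its starting height. The cartridge at (331,180) and the red pedal at (452,230) are unchanged, and the gripper is clear at (240,140).

```bash
python3 -c "
from bench import workorder;print(workorder.close_job())"
```

```text
the job is handed in; nothing more can be done
None
```

The blue (cold) pedal was pushed to its stop, held there about 2.5 s and released fully up; the arm is clear, the red pedal and gold cartridge were not touched, and the job was handed in at about 9.6 s.

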